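# Put the tuning forks back in their rack by length

## Task

The four tuning forks of the hearing-test set lie wiped and dry on the dark grey mat: put them back in the wooden rack in order of length, the longest in the place next to the round black striking pad and so on down to the shortest at the end by the pot of ear specula. Lay each fork down in its own place without letting it fall, flat in the notches with its stem on the thin narrow-notched rail and its prongs in the wide notches, the roots of the prongs about midway between the two. Leave the bottle, pen cup and jar on the counter alone.

Things in the scene. Friction and masses are not known exactly. Their poses are not given: they have to be found in the camera images.
- fork_a_heel (a point): The longest of four aluminium tuning forks, 183 mm long, flat on a 3 mm thick mat, about 78 g. Point on its centre line at the root of the prongs, half-way up its 10 mm thickness: grip here across the 28 mm width (y axis). x points along the two 9 mm wide prongs, tips 123 mm ahead; the 8 mm round stem ends 60 mm behind; z up. The solid heel runs from 15 mm behind to 3 mm ahead
- fork_b_heel (a point): The second longest of four aluminium tuning forks, 159 mm long, flat on a 3 mm thick mat, about 66 g. Point on its centre line at the root of the prongs, half-way up its 10 mm thickness: grip here across the 28 mm width (y axis). x points along the two 9 mm wide prongs, tips 99 mm ahead; the 8 mm round stem ends 60 mm behind; z up. The solid heel runs from 15 mm behind to 3 mm ahead
- fork_c_heel (a point): The second shortest of four aluminium tuning forks, 137 mm long, flat on a 3 mm thick mat, about 56 g. Point on its centre line at the root of the prongs, half-way up its 10 mm thickness: grip here across the 28 mm width (y axis). x points along the two 9 mm wide prongs, tips 77 mm ahead; the 8 mm round stem ends 60 mm behind; z up. The solid heel runs from 15 mm behind to 3 mm ahead
- fork_d_heel (a point): The shortest of four aluminium tuning forks, 117 mm long, flat on a 3 mm thick mat, about 46 g. Point on its centre line at the root of the prongs, half-way up its 10 mm thickness: grip here across the 28 mm width (y axis). x points along the two 9 mm wide prongs, tips 57 mm ahead; the 8 mm round stem ends 60 mm behind; z up. The solid heel runs from 15 mm behind to 3 mm ahead
- rack: Fixed wooden rack, 160 x 364 mm (x, y). Origin on the counter, midway between two supports along y: thin rail at x -40 to -32 mm with 24 mm notches for stems, block at x 34 to 84 mm with 44 mm notches for prongs. Four places at y -96, -32, 32, 96 mm. Notch floors 38 mm, tops 48 mm above the counter. A placed fork: its x along the rack's x, its root point at x 0 (+-17 mm is fine), 43 mm up
- striker: Striking pad: black rubber disc 48 mm across on a wooden foot, its top 34 mm above the counter, fixed on the rack's board beyond one end of the row, at y = +152 or -152 mm and x = 14 mm of the rack; origin at the centre of its underside. A white pot of black ear specula, 48 mm across and as high, is fixed at the other end
- sanitizer: White pump bottle of hand sanitizer, 62 mm across, 163 mm high. Stands on the counter beside or beyond the work; origin at the centre of its underside. Leave it alone
- pen_cup: Black pen cup with pens, 76 mm across, cup 100 mm high, pens to 170 mm. Stands on the counter beside or beyond the work; origin at the centre of its underside. Leave it alone
- jar: Glass jar of wooden tongue depressors with a steel lid, 76 mm across, 137 mm high. Stands on the counter beside or beyond the work; origin at the centre of its underside. Leave it alone

How it is judged:
By the outcome, as a careful person would: the job done as asked, in the order asked, and still so for the second after the job is handed in, with the robot touching nothing.
It also fails if it takes over 109 s, if anything falls off the work surface, if the arm or the gripper's body presses on something with over 40 N, if the wrist force passes 120 N, or if a joint passes its speed limit or range.

## Robot

A 7-joint arm with a two-finger parallel gripper is mounted at the origin on the work surface. World frame = base frame: x ahead of the robot, y to its left, z up, the work surface at z = 0. Lengths are in m, angles in rad, forces in N, time in s.
With the tool pointing down it reaches from about 0.4 to 0.85 m from the base axis. Payload 10.4 kg.
Tool frame: the origin (TCP) lies at the very end of the fingers, on their centre line; the grasp point (between the pads) lies 19 mm behind it; x points along the fingers, y is the direction in which the jaws open and shut, and the axes are right-handed (so a half turn about x gives the same grasp; the last joint's range is limited). The gripper opens to 85 mm and grips with 20 to 120 N. Pads are 22 mm wide; open, the fingers measure 114 mm over their backs; the gripper's body (76 mm by 85 mm) begins 54 mm behind the grasp point. The pads swing forward as they close: fully open they stand 13 mm farther back than shut.
Start: joints at [-0.023, 0.332, -0.065, 1.46, 0.022, 1.35, -0.088], TCP at [0.625, 0, 0.199] pointing down, gripper open.
Joint ranges: [-2.6, 2.6], [-0.5, 2.12], [-1.47, 1.34], [0.16, 2.42], [-1.27, 4.41], [0.06, 2.06], [-2.6, 2.6]. Speed limits (rad/s): [2.22, 2.22, 2.79, 2.79, 3.14, 3.14, 3.14].

## Interface

Orientations are given as a unit quaternion [x, y, z, w].
In Python, from workcell import monitor, camera, ticket, regions_of gives the robot as it stands.
- The arm moves only by the tool step_arm, never from a script. Its argument "increments" is a list of rows, each a list of 5 numbers: the finger opening in m, from 0 to 0.0854, then the shift along the world's x, y, z in m, then the turn about the world's z in rad. A call has 1 to 12 rows; each row shifts and turns the commanded pose from where the row before left it; what a row does not reach is not made up. A row lasts 1/12 s, in which the tool goes at most 41.7 mm and 7.16 degrees, less where a joint would pass 70% of its speed; a pose out of reach is approached as far as the arm can. A call with a gripper value outside its range is refused whole. The fingers move at their own pace and stop on an object; "force" is the grip in N (left out, the last holds). Time passes only in rows, so rows that do not move let the fingers close. It gives the time, the measured TCP pose, the force and the opening at its end, in the units of the state.
- monitor.get_obs(): the state, without advancing time (a new reading comes with each control period).
- camera(name): name is "scene" or "side" or "wrist"; returns a dict with "color" (480x640x3 uint8, red, green, blue), "range_z" (480x640 float32, m along the optical axis (not along the pixel's ray), 0 where there is no reading), "fx", "fy", "cx", "cy" (pixels), "cam_to_world" (4x4, takes a point from camera to world coordinates). Camera axes: x right, y up, looking along -z (the intrinsics and any distortion apply to the point x, -y, -z); pixel columns grow to the right and rows downward; lengths in m; the calibration is good to about 2 mm. A picture is of the moment at which its call begins.
- ticket.hand_in(): hands the job in, once; it reports no verdict.
Trained networks look in a picture, given as the dict that the camera call returned (one of the last four; its "shot" number tells which), for a name from the list of things; names that differ only in an ending like _2 or _b are one class to them, and where a whole thing is asked for, a point or a joint stands for the part that bears it (a point fixed in the world has none). Each returns a list of dicts, best first, with "p" (0 to 1); they miss things now and then, are a little off and sometimes report something else, mostly with a low value. They report only what shows in the picture. A call takes as long as a camera call.
- regions_of(picture, query): "region" (480x640 bool, what is visible of it) and "centre" ([row, column] in pixels, amid what is visible of it).
The state is a dict: "clock": time; "joint_pos": joint angles; "joint_velocities": joint speeds; "tau": joint torques, N m; "position": TCP position; "ee_rot": TCP orientation; "ft_force": force on the tool from outside, world axes, zero at the start; "torque": the same for the moment, N m; "grip_width": opening from 0.0 (shut) to 1.0 (fully open).
Only numpy, scipy, OpenCV 4.12 (cv2) and the standard library are available. Lean on these libraries where they do the work, as an engineer would, in place of code of your own. Each camera call takes 0.05 s, during which the arm holds its last target. There are 200 camera calls.

## Working session

There is one attempt and no reset: what is moved stays moved. The work goes in short steps, Python scripts to look and compute and a tool call to move; the robot and the scene stay as the last step left them, time stands still between calls to the robot, and variables do not carry over. Pictures are saved under pics/ and viewed, about 12 in all and at most 16, crops included, and the job is handed in when it is done.

Besides the shell and the picture viewer there is one more tool, called after "Call:" by a JSON object that holds its "op" and its "data". step_arm: Moves the arm, as the interface text tells. Its arguments: {"type":"object","properties":{"increments":{"type":"array"},"force":{"type":"number"}},"required":["increments"]}

```bash
ls; mkdir -p pics; cat > h.py <<'E'
import numpy as np, cv2
from workcell import monitor, camera, ticket, regions_of
def pts(p, mask=None):
    z=p["range_z"]; m=(z>0) if mask is None else (mask&(z>0))
    r,c=np.nonzero(m); d=z[r,c]
    P=np.stack([(c-p["cx"])/p["fx"]*d, -(r-p["cy"])/p["fy"]*d, -d, np.ones_like(d)])
    return (p["cam_to_world"]@P)[:3].T
def save(p,n): cv2.imwrite(f"pics/{n}.png", p["color"][:,:,::-1])
E
python3 - <<'E'
from h import *
o=monitor.get_obs(); print({k:np.round(v,3) for k,v in o.items()})
a=camera("scene"); save(a,"scene0")
print({k:(v if np.ndim(v)<1 else None) for k,v in a.items()}, a["cam_to_world"].round(3))
for q in ["fork_a_heel","rack","striker","sanitizer","pen_cup","jar"]:
    for r in regions_of(a,q):
        P=pts(a,r["region"]); print(q,round(r["p"],2),np.round(r["centre"]),len(P),np.median(P,0).round(3),P.min(0).round(3),P.max(0).round(3))
E
```

```text
pics
{'clock': np.float64(0.0), 'joint_pos': array([-0.023,  0.333, -0.065,  1.461,  0.022,  1.35 , -0.088]), 'joint_velocities': array([ 0.   ,  0.   , -0.   ,  0.002, -0.001, -0.   ,  0.001]), 'tau': array([ 0.0000e+00, -6.2545e+01,  5.0000e-02, -3.9161e+01,  1.6000e-02,
        1.0000e-02, -0.0000e+00]), 'position': array([ 0.625, -0.   ,  0.198]), 'ee_rot': array([-0.5, -0.5,  0.5, -0.5]), 'ft_force': array([ 0.522,  0.263, -0.131]), 'torque': array([-0.015,  0.036, -0.041]), 'grip_width': np.float64(1.003)}
{'color': None, 'range_z': None, 'fx': 498.9772808782713, 'fy': 498.9772808782713, 'cx': 321.66888448017016, 'cy': 246.97439612598586, 'cam_to_world': None, 'shot': 1} [[ 0.687 -0.403  0.604  1.411]
 [ 0.726  0.401 -0.559 -0.734]
 [-0.017  0.823  0.568  0.786]
 [ 0.     0.     0.     1.   ]]
fork_a_heel 0.74 [201. 392.] 188 [0.572 0.355 0.013] [0.516 0.335 0.004] [0.617 0.387 0.019]
fork_a_heel 0.69 [212. 375.] 345 [0.561 0.27  0.013] [0.457 0.251 0.002] [0.639 0.304 0.019]
rack 0.6 [281. 222.] 6133 [ 0.557 -0.272  0.022] [ 0.419 -0.44   0.   ] [ 0.621 -0.064  0.054]
striker 0.87 [303. 166.] 371 [ 0.516 -0.406  0.034] [ 0.472 -0.429  0.013] [ 0.532 -0.37   0.04 ]
sanitizer 0.83 [164. 428.] 800 [0.563 0.533 0.076] [-0.57   0.512 -0.708] [0.587 2.159 0.167]
pen_cup 0.91 [340. 113.] 2443 [ 0.593 -0.551  0.075] [ 0.358 -0.586 -0.003] [ 0.611 -0.49   0.168]
jar 0.7 [262. 357.] 1649 [ 0.776 -0.027  0.084] [ 0.599 -0.049 -0.003] [0.799 0.161 0.14 ]
```

View pics/scene0.png

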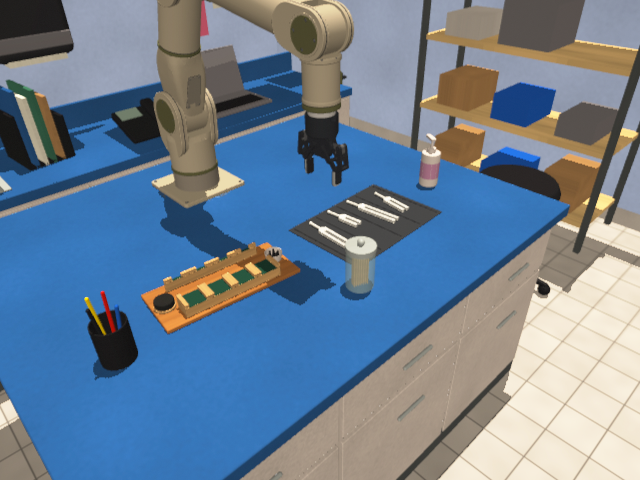

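The scene shows the mat with four forks around (212,375). The rack is at (285,222), with the pad at its near-left end (303,165) and the pot at (255,274). I'll move the wrist camera over the mat.

Call:
{"op": "step_arm", "data": {"increments": [[0.085,-0.01,0.03,0.025,0],[0.085,-0.01,0.03,0.025,0],[0.085,-0.01,0.03,0.025,0],[0.085,-0.01,0.03,0.025,0],[0.085,-0.01,0.03,0.025,0],[0.085,-0.01,0.03,0.025,0],[0.085,0,0,0,0],[0.085,0,0,0,0]]}}

```text
clock: 1.02
position: [0.5647, 0.1825, 0.3507]
ee_rot: [0.5, 0.501, -0.498, 0.501]
ft_force: [0.5, -1.4, -0.0]
grip_width: 0.996
```

```bash
python3 - <<'E'
from h import *
from scipy.spatial.transform import Rotation as R
o=monitor.get_obs(); print(o["position"],R.from_quat(o["ee_rot"]).as_matrix().round(3))
a=camera("wrist"); save(a,"w1"); print(a["fx"],a["cam_to_world"].round(3))
for q in ["fork_a_heel"]:
    for r in regions_of(a,q):
        P=pts(a,r["region"]); print(q,round(r["p"],2),np.round(r["centre"]),len(P),np.median(P,0).round(3),P.min(0).round(3),P.max(0).round(3))
E
```

```text
[0.56474801 0.18246877 0.35073348] [[ 0.003  1.     0.004]
 [ 0.002  0.004 -1.   ]
 [-1.     0.003 -0.002]]
395.9748339894224 [[ 1.    -0.003 -0.003  0.563]
 [ 0.004  0.964  0.267  0.25 ]
 [ 0.002 -0.267  0.964  0.525]
 [ 0.     0.     0.     1.   ]]
fork_a_heel 0.95 [110. 310.] 2260 [0.55  0.274 0.012] [0.448 0.256 0.   ] [0.634 0.298 0.016]
```

View pics/w1.png

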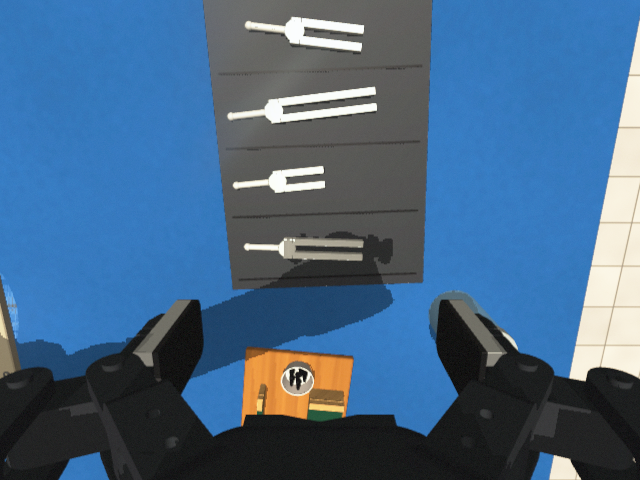

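All four forks are visible: stem ends at about (248,25), (231,117), (237,186) and (248,247), prongs toward +x. The pot end of the rack is at (297,379). I'll fit them from the image.

```bash
cat > fit.py <<'E'
from h import *
def world(p,uv,z):
    uv=np.atleast_2d(uv).astype(float)
    d=np.stack([(uv[:,0]-p["cx"])/p["fx"],-(uv[:,1]-p["cy"])/p["fy"],-np.ones(len(uv))])
    D=(p["cam_to_world"][:3,:3]@d).T; o=p["cam_to_world"][:3,3]
    return o+D*((z-o[2])/D[:,2])[:,None]
def forks(p):
    g=p["color"].astype(int); m=((g.min(2)>95)&(g.max(2)-g.min(2)<45)).astype(np.uint8)
    n,l,s,c=cv2.connectedComponentsWithStats(m)
    out=[]
    for i in range(1,n):
        if s[i,4]<300 or s[i,4]>9000: continue
        r,cc=np.nonzero(l==i); W=world(p,np.stack([cc,r],1),0.0125)[:,:2]
        if W[:,0].min()<.35 or W[:,0].max()>.8 or W[:,1].min()<0.05: continue
        (ce,wh,_)=cv2.minAreaRect((W*1000).astype(np.float32))
        b=cv2.boxPoints((ce,wh,_))/1000
        e=b[1]-b[0] if np.linalg.norm(b[1]-b[0])>np.linalg.norm(b[2]-b[1]) else b[2]-b[1]
        e/=np.linalg.norm(e); e*=np.sign(e[0]); L=max(wh)/1000
        t=np.array(ce)/1000-e*L/2; root=t+e*0.06
        # lateral centre from prong pixels
        s_=(W-t)@e; nrm=np.array([-e[1],e[0]]); q=(W-t)@nrm; k=s_>.05
        lat=(q[k].min()+q[k].max())/2
        out.append((L*1000,min(wh),(root+nrm*lat),np.degrees(np.arctan2(e[1],e[0])),np.round(c[i])))
    return out
E
python3 - <<'E'
from fit import *
a=camera("wrist")
for f in forks(a): print([np.round(v,4) for v in f])
s=camera("scene")
r=regions_of(s,"rack")[0]; P=pts(s,r["region"])
b=P[(P[:,2]>0.003)]
(c,wh,an)=cv2.minAreaRect((b[:,:2]*1000).astype(np.float32)); print(c,wh,an)
E
```

```text
[np.float64(119.8059), np.float64(29.8935), array([0.511, 0.184]), np.float32(5.876), array([286., 177.])]
[np.float64(161.0559), np.float64(31.034), array([0.5224, 0.0942]), np.float32(-1.3661), array([310., 246.])]
(519.7865600585938, -252.59603881835938) (366.61566162109375, 176.40826416015625) 85.84122467041016
```

Call:
{"op": "step_arm", "data": {"increments": [[0.085,0,-0.03,0.0,-0.12],[0.085,0,-0.03,0.0,-0.12],[0.085,0,-0.03,0.0,-0.12],[0.085,0,-0.03,0.0,-0.12],[0.085,0,-0.03,0.0,-0.12],[0.085,0,-0.03,0.0,-0.12],[0.085,0,-0.03,0.0,-0.12],[0.085,0,-0.03,0.0,-0.12],[0.085,-0.01,-0.03,0.0,-0.12],[0.085,-0.01,-0.03,0.0,-0.12],[0.085,-0.01,-0.03,0.0,-0.12],[0.085,-0.01,-0.03,0.0,-0.12]]}}

```text
clock: 2.27
position: [0.5238, -0.1823, 0.3486]
ee_rot: [-0.705, -0.044, 0.706, -0.043]
ft_force: [1.7, -0.9, -1.2]
grip_width: 0.994
```

Call:
{"op": "step_arm", "data": {"increments": [[0.085,-0.02,-0.03,0.0,-0.12],[0.085,-0.02,-0.02,0.0,-0.01],[0.085,-0.01,0,0,0],[0.085,0,0,0,0]]}}

```text
clock: 2.6
position: [0.4726, -0.2325, 0.3493]
ee_rot: [0.707, -0.002, -0.707, -0.002]
ft_force: [1.0, 1.1, 0.3]
grip_width: 0.996
```

```bash
python3 - <<'E'
from fit import *
o=monitor.get_obs(); print(o["position"],o["joint_pos"])
a=camera("wrist"); save(a,"w2"); print(a["cam_to_world"].round(3))
for q in ["rack","striker"]:
  for r in regions_of(a,q):
    P=pts(a,r["region"]); print(q,round(r["p"],2),np.round(r["centre"]),len(P),np.median(P,0).round(3),P.min(0).round(3),P.max(0).round(3))
    b=P[P[:,2]>.004]
    print(cv2.minAreaRect((b[:,:2]*1000).astype(np.float32)))
E
```

```text
[ 0.47259444 -0.23247699  0.34932811] [ 0.14117991  0.06986401  0.2460037   1.4651752  -0.01685881  1.60856585
 -1.18926128]
[[-0.004  0.963  0.268  0.539]
 [-1.    -0.005 -0.    -0.233]
 [ 0.001 -0.268  0.964  0.524]
 [ 0.     0.     0.     1.   ]]
rack 0.58 [138. 329.] 34677 [ 0.526 -0.247  0.012] [ 0.419 -0.442 -0.003] [ 0.618 -0.063  0.051]
((518.87890625, -250.1383819580078), (364.00274658203125, 160.2973175048828), 84.30675506591797)
striker 0.59 [156. 453.] 1498 [ 0.506 -0.398  0.033] [ 0.478 -0.437 -0.001] [ 0.53  -0.376  0.047]
((504.2315673828125, -402.4318542480469), (53.11980438232422, 52.037261962890625), 84.42393493652344)
striker 0.51 [177.   2.] 359 [0.481 0.175 0.009] [ 0.452  0.168 -0.   ] [0.536 0.191 0.014]
((493.2520751953125, 174.83822631835938), (11.507183074951172, 81.14488220214844), 86.03775787353516)
```

View pics/w2.png

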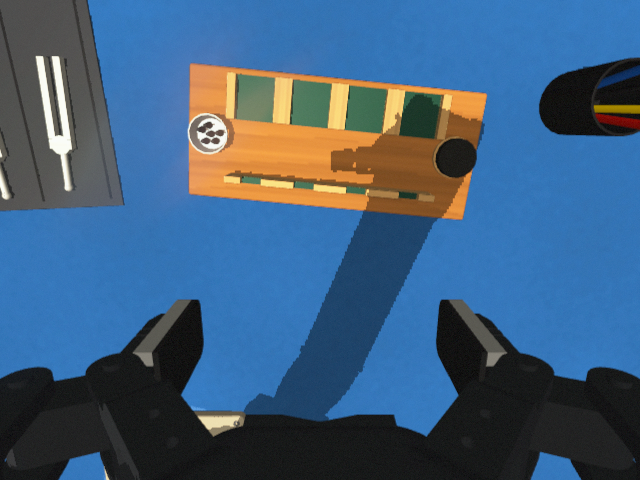

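The rack's prong block is at rows 75–135, on the far side, and its rail at about row 188. The pot is at (208,133) and the pad at (456,158), the -y end. Next I'll refine the rack frame from the tops of the supports, and fit the two remaining forks from a shot taken beside them.

```bash
python3 - <<'E'
from fit import *
a=camera("wrist")
P=pts(a); P=P[(P[:,0]>.42)&(P[:,0]<.62)&(P[:,1]>-.44)&(P[:,1]<-.06)]
f=np.radians(-5.7); X=np.array([np.cos(f),np.sin(f)]);Y=np.array([-X[1],X[0]])
T=P[(P[:,2]>.043)&(P[:,2]<.052)]; C=np.array([.5189,-.2501])
x=(T[:,:2]-C)@X*1000; y=(T[:,:2]-C)@Y*1000
for lo,hi in((-90,-30),(-15,90)):
  for yl,yh in((-135,135),):
    k=(x>lo)&(x<hi)&(y>yl)&(y<yh); print(k.sum(),np.percentile(x[k],[1,10,50,90,99]).round(1)); print(np.histogram(y[k],np.arange(-135,136,6)));print(np.polyfit(y[k],x[k],1))
F=P[(P[:,2]>.033)&(P[:,2]<.0415)];x=(F[:,:2]-C)@X*1000; y=(F[:,:2]-C)@Y*1000
k=(x>0)&(abs(y)<125); print("floor",np.percentile(x[k],[1,50,99]).round(1)); print(np.histogram(y[k],np.arange(-135,136,6))[0])
k=(abs(y+152)<30);print("pad",x[k].min(),x[k].max(),y[k].min(),y[k].max())
E
```

```text
921 [-53.9 -53.  -49.6 -46.3 -45.9]
(array([ 0, 27, 36, 34, 22,  0,  0,  0, 18, 33, 34, 33, 35, 33, 35,  5,  0,
        0,  0, 29, 34, 35, 34, 35, 36, 28,  0,  0,  0,  8, 35, 36, 32, 32,
       35, 35, 15,  0,  0,  0, 21, 35, 35, 26,  0]), array([-135, -129, -123, -117, -111, -105,  -99,  -93,  -87,  -81,  -75,
        -69,  -63,  -57,  -51,  -45,  -39,  -33,  -27,  -21,  -15,   -9,
         -3,    3,    9,   15,   21,   27,   33,   39,   45,   51,   57,
         63,   69,   75,   81,   87,   93,   99,  105,  111,  117,  123,
        129,  135]))
[ 2.59690874e-04 -4.96726123e+01]
3291 [20.6 25.1 45.4 65.1 69.3]
(array([  0, 196, 239,   0,   0,   0,   0,   0,   0,   0, 202, 237, 239,
       134,   0,   0,   0,   0,   0,   0,  48, 239, 239, 242,  30,   0,
         0,   0,   0,   0,   0, 145, 246, 240, 187,   0,   0,   0,   0,
         0,   0,   0, 253, 175,   0]), array([-135, -129, -123, -117, -111, -105,  -99,  -93,  -87,  -81,  -75,
        -69,  -63,  -57,  -51,  -45,  -39,  -33,  -27,  -21,  -15,   -9,
         -3,    3,    9,   15,   21,   27,   33,   39,   45,   51,   57,
         63,   69,   75,   81,   87,   93,   99,  105,  111,  117,  123,
        129,  135]))
[1.29855640e-03 4.52833126e+01]
floor [20.5 45.5 69.5]
[  0   0  92 226 228 225 227 225 229 189   0   0   0 146 235 225 231 230
 229 231 158   0   0   0 207 234 233 234 231 231 235 111   0   0  16 235
 234 229 235 236 238 229  52   0   0]
pad -46.134704361753094 22.7063294446456 -174.59349839301356 -122.4908632233282
```

Call:
{"op": "step_arm", "data": {"increments": [[0.085,0,0.04,0,0],[0.085,0,0.04,0,0],[0.085,0,0.04,0,0],[0.085,0,0.04,0,0],[0.085,0,0.04,0,0],[0.085,0,0.04,0,0],[0.085,0,0.04,0,0],[0.085,0,0.04,0,0],[0.085,0,0.04,0,0],[0.085,0,0.04,0,0],[0.085,0,0.04,0,0],[0.085,0,0.02,0,0]]}}

```text
clock: 3.8
position: [0.4732, 0.2365, 0.3484]
ee_rot: [-0.706, -0.003, 0.708, -0.002]
ft_force: [0.7, -0.1, -0.8]
grip_width: 0.993
```

Call:
{"op": "step_arm", "data": {"increments": [[0.085,0,0.02,0,0],[0.085,0,0,0,0],[0.085,0,0,0,0]]}}

```text
clock: 4.05
position: [0.4745, 0.2519, 0.3484]
ee_rot: [-0.707, -0.002, 0.708, -0.002]
ft_force: [0.1, -0.1, 0.5]
grip_width: 0.997
```

```bash
python3 - <<'E'
from fit import *
print(monitor.get_obs()["position"])
a=camera("wrist"); save(a,"w3"); g=a["color"]
for t in (95,120,140,160):
  b=a.copy(); b["color"]=np.where((g.min(2)>t)[...,None],g,0)
  print(t)
  for f in forks(b): print([np.round(v,4) for v in f])
E
```

```text
[0.47447342 0.251854   0.34836751]
95
[np.float64(68.4501), np.float64(25.0254), array([0.6285, 0.2561]), np.float32(6.1539), array([314.,  68.])]
[np.float64(161.427), np.float64(30.7566), array([0.5227, 0.0943]), np.float32(-1.74), array([449., 112.])]
[np.float64(77.9375), np.float64(69.3661), array([0.5702, 0.6055]), np.float32(-11.9694), array([ 24., 115.])]
[np.float64(60.833), np.float64(33.3037), array([0.5803, 0.5423]), np.float32(4.8567), array([ 93., 119.])]
[np.float64(119.8216), np.float64(30.1994), array([0.5113, 0.1847]), np.float32(5.4968), array([372., 143.])]
120Traceback (most recent call last):
  File "<stdin>", line 7, in <module>
  File "fit.py", line 22, in forks
    lat=(q[k].min()+q[k].max())/2
         ~~~~~~~~^^
    return umr_minimum(a, axis, None, out, keepdims, initial, where)
ValueError: zero-size array to reduction operation minimum which has no identity
```

View pics/w3.png

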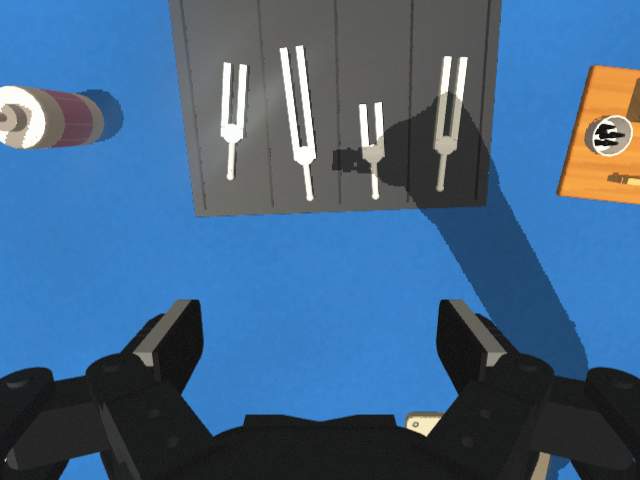

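The shot shows forks c (232,115), a (300,110), d (372,145) and b (450,110), left to right. Glare on the mat broke the threshold for a and c, so I'll refit those with a higher one.

```bash
sed -i 's/def forks(p):/def forks(p,t=95):/; s/g.min(2)>95/g.min(2)>t/; s/if W\[:,0\].min()<.35/if W[:,1].max()>.42 or np.ptp(W[:,0])<.1 or W[:,0].min()<.35/' fit.py
python3 - <<'E'
from fit import *
from scipy.spatial.transform import Rotation as R
a=camera("wrist")
for t in (125,150,175,200):
  for f in forks(a,t): print(t,[np.round(v,4) for v in f])
o=monitor.get_obs(); M=R.from_quat(o["ee_rot"]).as_matrix(); print(o["position"],M.round(3), np.degrees(np.arctan2(M[1,1],M[0,1])))
E
```

```text
125 [np.float64(185.5053), np.float64(28.8289), array([0.5089, 0.2709]), np.float32(6.9088), array([298., 115.])]
125 [np.float64(159.5527), np.float64(28.9305), array([0.5242, 0.0936]), np.float32(-1.7912), array([447., 113.])]
125 [np.float64(139.1605), np.float64(28.9921), array([0.5362, 0.361 ]), np.float32(-5.9772), array([231., 114.])]
125 [np.float64(119.1093), np.float64(28.602), array([0.5118, 0.1841]), np.float32(5.8264), array([371., 143.])]
150 [np.float64(185.1377), np.float64(28.322), array([0.509 , 0.2708]), np.float32(6.8478), array([298., 115.])]
150 [np.float64(157.8516), np.float64(28.4392), array([0.5255, 0.0932]), np.float32(-1.6493), array([448., 110.])]
150 [np.float64(139.1166), np.float64(28.3655), array([0.5362, 0.3609]), np.float32(-5.9853), array([231., 113.])]
150 [np.float64(118.9877), np.float64(28.2755), array([0.5118, 0.184 ]), np.float32(5.8243), array([371., 142.])]
175 [np.float64(183.9034), np.float64(27.5845), array([0.5102, 0.2707]), np.float32(6.8249), array([298., 116.])]
175 [np.float64(138.726), np.float64(27.7986), array([0.5363, 0.3607]), np.float32(-5.9893), array([231., 113.])]
200 [np.float64(183.7691), np.float64(27.3905), array([0.5102, 0.2707]), np.float32(6.8432), array([298., 115.])]
200 [np.float64(137.4946), np.float64(27.363), array([0.5374, 0.3605]), np.float32(-5.9913), array([231., 113.])]
[0.47521091 0.24967056 0.34887242] [[-0.     0.001 -1.   ]
 [-0.    -1.    -0.001]
 [-1.     0.     0.   ]] -89.95666788120351
```

Fork poses (root x, y, yaw):

| Fork | x (m) | y (m) | Yaw (°) |
|---|---|---|---|
| a | 0.510 | 0.271 | 6.9 |
| b | 0.524 | 0.094 | -1.7 |
| c | 0.537 | 0.361 | -6 |
| d | 0.512 | 0.184 | 5.8 |

The rack origin is (0.5053, -0.2487) with yaw -5.7°. I'll start with fork a.

Call:
{"op": "step_arm", "data": {"increments": [[0.06,0.01,0.006,-0.035,0.06],[0.06,0.01,0.006,-0.035,0.06],[0.06,0.01,0.006,-0.035,0],[0.06,0.005,0.003,-0.035,0],[0.06,0,0,-0.035,0],[0.06,0,0,-0.035,0],[0.06,0,0,-0.035,0],[0.06,0,0,-0.025,0],[0.06,0,0,-0.02,0],[0.06,0,0,-0.01,0],[0.06,0,0,0,0],[0.06,0,0,0,0]]}}

```text
clock: 5.15
position: [0.5106, 0.2706, 0.0499]
ee_rot: [0.706, 0.042, -0.706, 0.042]
ft_force: [-1.1, 0.1, 0.1]
grip_width: 0.702
```

```bash
python3 - <<'E'
from fit import *
print(monitor.get_obs()["position"])
a=camera("wrist"); b=camera("side"); g=b["color"]
cv2.imwrite("pics/p4.png",np.vstack([np.hstack([a["color"][::1,::1],])])[:,:,::-1]); cv2.imwrite("pics/p4s.png",g[:,:,::-1]); print(b["cam_to_world"].round(3),b["fx"])
p=np.linalg.inv(b["cam_to_world"])@np.array([.51,.271,.03,1]); print(b["cx"]+b["fx"]*p[0]/-p[2], b["cy"]-b["fy"]*p[1]/-p[2],p[2])
E
```

```text
[0.51057394 0.27060213 0.04985235]
[[-0.924  0.189 -0.332  0.209]
 [-0.381 -0.506  0.774  1.011]
 [-0.022  0.842  0.54   0.745]
 [ 0.     0.     0.     1.   ]] 463.73553624292003
328.7493781326554 312.41794088675834 -1.0585423041153952
```

View pics/p4s.png

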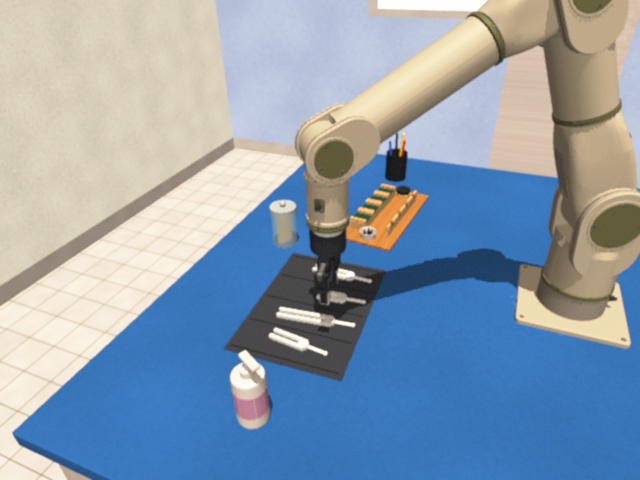

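View pics/p4.png

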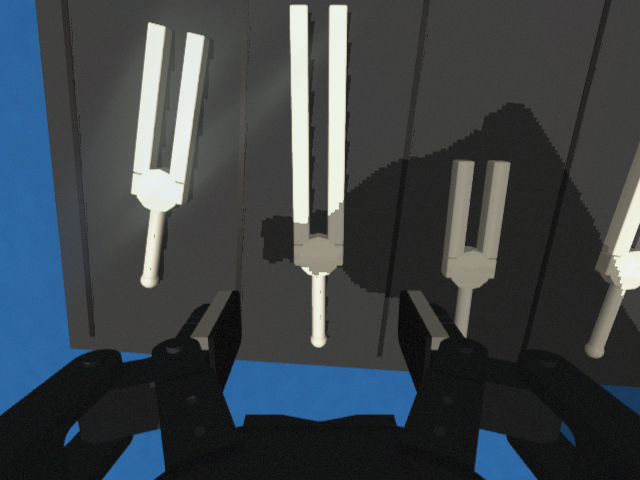

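In the wrist view, fork a (heel at about (319,255)) is centred and aligned between the jaws. I'll descend close to the mat and check fingertip height from the range image before closing.

Call:
{"op": "step_arm", "data": {"increments": [[0.045,0,0,-0.02,0],[0.045,0,0,-0.015,0],[0.045,0,0,-0.008,0],[0.045,0,0,0,0],[0.045,0,0,0,0]]}}

```text
clock: 5.67
position: [0.5105, 0.2712, 0.007]
ee_rot: [0.706, 0.043, -0.706, 0.043]
ft_force: [-0.5, 0.2, 0.2]
grip_width: 0.527
```

```bash
python3 - <<'E'
from fit import *
o=monitor.get_obs();print(o["position"],o["grip_width"],o["ft_force"])
a=camera("wrist"); P=pts(a); e=np.array([np.cos(.12),np.sin(.12)]); n=np.array([-e[1],e[0]])
q=(P[:,:2]-o["position"][:2]); x=q@e; y=q@n
for s in (1,-1):
  k=(abs(x)<.03)&(y*s>.017)&(y*s<.05)&(P[:,2]>.0045); print(s,k.sum(),np.percentile(P[k,2],[0,1,5,20]).round(4), np.histogram(P[k,2],[.0045,.006,.008,.01,.012,.014,.016,.02])[0])
save(a,"w5")
E
```

```text
[0.51046535 0.27119861 0.00700411] 0.526858892293668 [-0.45891137  0.19334035  0.24383223]
1 20479 [0.0045 0.0478 0.06   0.0887] [6 0 0 0 0 0 0]
-1 20118 [0.0045 0.0476 0.0598 0.0885] [13  0  0  0  0  0  0]
```

View pics/w5.png

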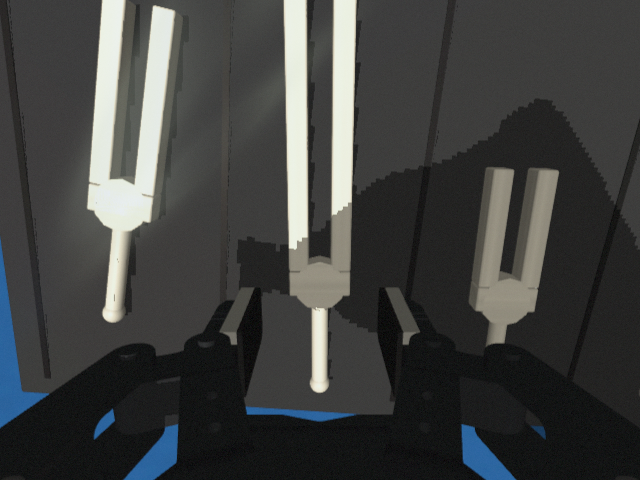

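```bash
python3 - <<'E'
from fit import *
a=camera("wrist"); z=a["range_z"]; c=a["color"]
for col in (225,235,240,245,250,255):
  k=np.arange(270,340,6); m=np.zeros(z.shape,bool)
  print(col,[(r, round(float(z[r,col]),3), (pts(a,np.eye(1,480*640,r*640+col,dtype=bool).reshape(480,640))*1000).round(0).tolist()) for r in k[::2]])
E
```

```text
225 [(np.int64(270), 0.191, [[506.0, 316.0, 2.0]]), (np.int64(282), 0.191, [[500.0, 316.0, 3.0]]), (np.int64(294), 0.193, [[494.0, 315.0, 3.0]]), (np.int64(306), 0.141, [[512.0, 305.0, 53.0]]), (np.int64(318), 0.131, [[513.0, 303.0, 62.0]]), (np.int64(330), 0.114, [[518.0, 299.0, 79.0]])]
235 [(np.int64(270), 0.0, []), (np.int64(282), 0.193, [[500.0, 311.0, 1.0]]), (np.int64(294), 0.193, [[495.0, 311.0, 3.0]]), (np.int64(306), 0.13, [[518.0, 300.0, 62.0]]), (np.int64(318), 0.121, [[518.0, 298.0, 72.0]]), (np.int64(330), 0.115, [[518.0, 297.0, 78.0]])]
240 [(np.int64(270), 0.191, [[507.0, 309.0, 2.0]]), (np.int64(282), 0.192, [[501.0, 309.0, 2.0]]), (np.int64(294), 0.139, [[518.0, 300.0, 53.0]]), (np.int64(306), 0.131, [[517.0, 298.0, 62.0]]), (np.int64(318), 0.123, [[517.0, 297.0, 70.0]]), (np.int64(330), 0.115, [[518.0, 295.0, 78.0]])]
245 [(np.int64(270), 0.191, [[507.0, 307.0, 2.0]]), (np.int64(282), 0.193, [[501.0, 306.0, 2.0]]), (np.int64(294), 0.141, [[517.0, 299.0, 52.0]]), (np.int64(306), 0.131, [[518.0, 297.0, 62.0]]), (np.int64(318), 0.0, []), (np.int64(330), 0.119, [[516.0, 294.0, 74.0]])]
250 [(np.int64(270), 0.191, [[507.0, 305.0, 2.0]]), (np.int64(282), 0.191, [[502.0, 304.0, 3.0]]), (np.int64(294), 0.139, [[518.0, 297.0, 54.0]]), (np.int64(306), 0.131, [[518.0, 295.0, 62.0]]), (np.int64(318), 0.129, [[515.0, 294.0, 65.0]]), (np.int64(330), 0.128, [[511.0, 294.0, 66.0]])]
255 [(np.int64(270), 0.191, [[508.0, 302.0, 2.0]]), (np.int64(282), 0.192, [[502.0, 301.0, 3.0]]), (np.int64(294), 0.14, [[518.0, 295.0, 52.0]]), (np.int64(306), 0.138, [[515.0, 294.0, 55.0]]), (np.int64(318), 0.137, [[511.0, 294.0, 57.0]]), (np.int64(330), 0.139, [[506.0, 293.0, 57.0]])]
```

In the wrist view the fingertips end near row 288, and range puts them about 40 mm above the nominal TCP. I'll cross-check with the side and scene cameras.

```bash
python3 - <<'E'
from fit import *
t=monitor.get_obs()["position"]
for n in("side","scene"):
  a=camera(n); P=pts(a); k=(abs(P[:,0]-t[0])<.03)&(abs(P[:,1]-t[1])<.06)
  Q=P[k&(abs(P[:,0]-t[0])<.016)]
  for lo in np.arange(-.005,.11,.01):
    s=Q[(Q[:,2]>lo)&(Q[:,2]<lo+.01)]
    if len(s): print(n,round(lo*1000),len(s),(s[:,1].min()-t[1]).round(3),(s[:,1].max()-t[1]).round(3),(s[:,0].min()-t[0]).round(3),(s[:,0].max()-t[0]).round(3))
  if n=="side":
    p=np.linalg.inv(a["cam_to_world"])@np.array([*t,1]); u=int(a["cx"]-a["fx"]*p[0]/p[2]); v=int(a["cy"]+a["fy"]*p[1]/p[2]); print(u,v)
    cv2.imwrite("pics/s6.png",cv2.resize(a["color"][v-50:v+40,u-60:u+60,::-1],None,fx=6,fy=6))
E
```

```text
side -5 340 -0.06 0.06 -0.016 0.016
side 5 116 -0.057 0.046 -0.016 0.016
side 15 1 0.009 0.009 0.005 0.005
side 35 14 -0.024 0.032 -0.015 0.005
side 45 43 -0.027 0.037 -0.016 0.006
side 55 47 -0.029 0.039 -0.016 0.006
side 65 37 -0.028 0.038 -0.016 0.012
side 75 16 -0.032 0.033 -0.015 0.009
side 85 31 -0.05 0.056 -0.016 0.003
side 95 45 -0.052 0.059 -0.015 0.004
side 105 36 -0.051 0.06 -0.016 0.004
328 319
scene -5 69 -0.059 0.059 -0.016 0.015
scene 5 106 -0.059 0.059 -0.016 0.015
scene 15 14 -0.018 0.009 -0.005 0.014
scene 35 4 -0.029 0.024 -0.009 0.012
scene 45 35 -0.038 0.029 -0.012 0.014
scene 55 37 -0.039 0.026 -0.012 0.016
scene 65 43 -0.041 0.029 -0.014 0.015
scene 75 35 -0.041 0.03 -0.015 0.015
scene 85 43 -0.057 0.057 -0.011 0.016
scene 95 51 -0.059 0.057 -0.011 0.016
scene 105 44 -0.06 0.058 -0.012 0.016
```

View pics/s6.png

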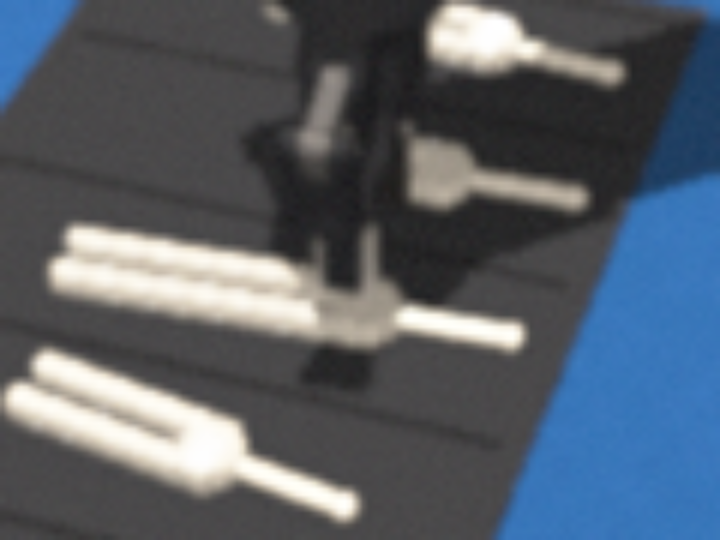

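All three cameras agree that the fingertips are really about 35–40 mm above the nominal TCP height. I'll trust the cameras, lower part way and remeasure.

Call:
{"op": "step_arm", "data": {"increments": [[0.045,0,0,-0.01,0],[0.045,0,0,-0.01,0],[0.045,0,0,0,0],[0.045,0,0,0,0]]}}

```text
clock: 6.2
position: [0.5092, 0.2706, -0.015]
ee_rot: [-0.705, -0.042, 0.707, -0.043]
ft_force: [0.5, 0.6, -0.3]
grip_width: 0.526
```

```bash
cat > tip.py <<'E'
from fit import *
def tip():
    o=monitor.get_obs(); t=o["position"]; print(t.round(4),o["grip_width"].round(3),o["ft_force"].round(1),"j",o["joint_pos"].round(2))
    for n in("side","scene","wrist"):
        a=camera(n); P=pts(a); q=P-t; k=(abs(q[:,0])<.014)&(abs(q[:,1])<.036)&(abs(q[:,1])>.016)&(P[:,2]>.0165)&(P[:,2]<.1)
        s=np.sort(P[k,2]); print(n,len(s),s[:8].round(4), np.percentile(s,[2,5]).round(4) if len(s) else "")
if __name__=="__main__": tip()
E
python3 tip.py
```

```text
Traceback (most recent call last):
  File "tip.py", line 7, in <module>
    if __name__=="__main__": tip()
                             ~~~^^
  File "tip.py", line 3, in tip
    o=monitor.get_obs(); t=o["position"]; print(t.round(4),o["grip_width"].round(3),o["ft_force"].round(1),"j",o["joint_pos"].round(2))
                                                           ^^^^^^^^^^^^^^^^^^^^^
AttributeError: 'float' object has no attribute 'round'
```

```bash
sed -i 's/o\["grip_width"\].round(3)/round(float(o["grip_width"]),3)/' tip.py; python3 tip.py
```

```text
[ 0.5092  0.2706 -0.015 ] 0.526 [ 0.5  0.6 -0.3] j [-0.38  0.45 -0.23  1.79  0.13  0.92 -2.11]
side 158 [0.0166 0.0168 0.0173 0.0182 0.0198 0.02   0.0201 0.0201] [0.0184 0.0203]
scene 185 [0.0167 0.0204 0.0218 0.0219 0.0228 0.0235 0.0236 0.0243] [0.0225 0.0253]
wrist 8663 [0.019  0.0191 0.0191 0.0194 0.0195 0.0197 0.0198 0.0198] [0.024  0.0274]
```

With no contact force at a reported z of -0.015, the offset of about 34 mm is real: the tips are at about 19 mm. I'll go 12 mm further down, then close.

Call:
{"op": "step_arm", "data": {"increments": [[0.045,0,0,-0.006,0],[0.045,0,0,-0.006,0],[0.045,0,0,0,0],[0.045,0,0,0,0]], "force": 40}}

```text
clock: 6.68
position: [0.5096, 0.2708, -0.0265]
ee_rot: [-0.705, -0.043, 0.706, -0.043]
ft_force: [0.3, -0.2, 0.8]
grip_width: 0.529
```

Call:
{"op": "step_arm", "data": {"increments": [[0.02,0,0,0,0],[0.02,0,0,0,0],[0.02,0,0,0,0],[0.02,0,0,0,0],[0.02,0,0,0,0],[0.02,0,0,0,0]], "force": 50}}

```text
clock: 7.18
position: [0.5103, 0.2712, -0.0255]
ee_rot: [0.706, 0.043, -0.706, 0.043]
ft_force: [-0.7, -0.7, 3.5]
grip_width: 0.305
```

Call:
{"op": "step_arm", "data": {"increments": [[0.02,0,0,0.01,0],[0.02,0,0,0.02,0],[0.02,0,0,0.03,0],[0.02,0,0,0.03,0],[0.02,0,0,0.02,0],[0.02,0,0,0,0],[0.02,0,0,0,0]]}}

```text
clock: 7.77
position: [0.5106, 0.2713, 0.0857]
ee_rot: [0.707, 0.043, -0.705, 0.042]
ft_force: [-0.5, 0.0, -1.5]
grip_width: 0.305
```

```bash
python3 - <<'E'
from fit import *
a=camera("side"); t=monitor.get_obs()["position"]; print(t)
p=np.linalg.inv(a["cam_to_world"])@np.array([*t,1]); u=int(a["cx"]-a["fx"]*p[0]/p[2]); v=int(a["cy"]+a["fy"]*p[1]/p[2]); print(u,v)
w=camera("wrist")
cv2.imwrite("pics/s7.png",np.hstack([cv2.resize(a["color"][v-80:v+70,u-75:u+75],(400,400)),cv2.resize(w["color"],(400,400))])[:,:,::-1])
P=pts(w); m=(w["color"].min(2)>150); Q=pts(w,m); Q=Q[(abs(Q[:,1]-t[1])<.05)&(Q[:,2]>.06)]; x=Q[:,0]-t[0]
for lo in np.arange(-.06,.14,.02):
  s=Q[(x>lo)&(x<lo+.02)]; 
  if len(s)>5: print(round(lo,2),len(s),np.median(s[:,2]).round(4),np.median(s[:,1]).round(4))
E
```

```text
[0.50984532 0.27086563 0.08424983]
328 293
-0.06 326 0.1209 0.2654
-0.04 669 0.1209 0.2673
-0.02 14 0.1202 0.2712
0.0 182 0.1221 0.2844
0.02 1438 0.1221 0.2834
0.04 2905 0.122 0.2814
0.06 3306 0.1219 0.2836
0.08 3740 0.1219 0.2858
0.1 803 0.1218 0.2759
```

View pics/s7.png

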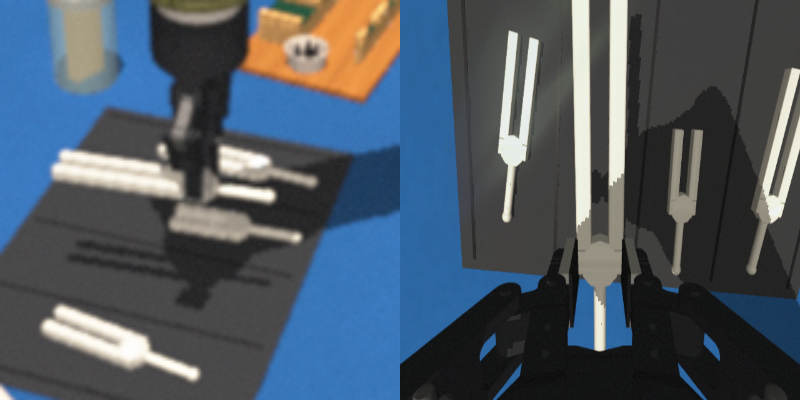

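Fork a is held level: prong tops 121.9 mm, stem top 120.9 mm in the wrist depth. I'll carry it over to the place next to the pad.

Call:
{"op": "step_arm", "data": {"increments": [[0.02,0,-0.02,0.02,0],[0.02,0,-0.035,0.015,0],[0.02,0,-0.035,0,-0.02],[0.02,0,-0.035,0,-0.02],[0.02,0,-0.035,0,-0.02],[0.02,0,-0.035,0,-0.02],[0.02,0,-0.035,0,-0.02],[0.02,0,-0.035,0,-0.02],[0.02,-0.003,-0.035,0,-0.02],[0.02,-0.003,-0.035,0,-0.02],[0.02,-0.003,-0.035,0,-0.02],[0.02,-0.003,-0.035,0,-0.02]]}}

```text
clock: 8.87
position: [0.4967, -0.1355, 0.1179]
ee_rot: [-0.706, 0.028, 0.707, 0.028]
ft_force: [1.1, 0.5, -0.5]
grip_width: 0.304
```

Call:
{"op": "step_arm", "data": {"increments": [[0.02,-0.003,-0.035,0,-0.02],[0.02,0,-0.035,0,0],[0.02,0,-0.035,0,0],[0.02,0,-0.035,0,0],[0.02,0,-0.035,0,0],[0.02,0,-0.025,0,0],[0.02,0,-0.01,0,0],[0.02,0,0,0,0],[0.02,0,0,0,0]]}}

```text
clock: 9.62
position: [0.4946, -0.343, 0.1179]
ee_rot: [-0.706, 0.035, 0.707, 0.036]
ft_force: [-0.0, 1.2, -0.5]
grip_width: 0.305
```

```bash
cat > chk.py <<'E'
from fit import *
from scipy.spatial.transform import Rotation as R
import sys
o=monitor.get_obs(); M=R.from_quat(o["ee_rot"]).as_matrix(); t=o["position"]; yaw=np.degrees(np.arctan2(M[1,1],M[0,1]))+90
print("tcp",t.round(4),"yaw",(yaw+90)%180-90,"f",o["ft_force"].round(1),"j",o["joint_pos"].round(2))
f=np.radians(-5.7); X=np.array([np.cos(f),np.sin(f)]);Y=np.array([-X[1],X[0]]); O=np.array([.5053,-.2487])
pl=dict(a=-.096,b=-.032,c=.032,d=.096); 
for k,v in pl.items(): print(k,(O+Y*v).round(4),end=" ")
w=camera("wrist"); Q=pts(w,w["color"].min(2)>float(sys.argv[2]) if len(sys.argv)>2 else w["color"].min(2)>140); q=(Q[:,:2]-O); x=q@X;y=q@Y; print()
v=pl[sys.argv[1]]; zc=t[2]+.033
k=(abs(y-v)<.03)&(abs(Q[:,2]-zc-.005)<.012)
for lo in np.arange(-.07,.14,.03):
  s=k&(x>lo)&(x<lo+.03)
  if s.sum()>5: print("rack x",round(lo,2),s.sum(),"y lo/hi-v",np.percentile(y[s]-v,[3,97]).round(4),"top z",np.median(Q[s,2]).round(4))
print("x range",np.percentile(x[k],[.5,99.5]).round(4))
save(w,sys.argv[3] if len(sys.argv)>3 else "last")
E
python3 chk.py a
```

```text
tcp [ 0.4946 -0.343   0.1179] yaw -5.697211883835308 f [-0.   1.2 -0.5] j [ 0.38  0.34  0.19  1.64 -0.07  1.18 -1.09]
a [ 0.4958 -0.3442] b [ 0.5021 -0.2805] c [ 0.5085 -0.2169] d [ 0.5148 -0.1532] 
rack x -0.07 250 y lo/hi-v [-0.0016  0.0028] top z 0.1548
rack x -0.04 999 y lo/hi-v [-0.0058  0.0069] top z 0.1553
rack x -0.01 3989 y lo/hi-v [-0.0117  0.0129] top z 0.1559
rack x 0.02 3798 y lo/hi-v [-0.0121  0.014 ] top z 0.1557
rack x 0.05 4888 y lo/hi-v [-0.0126  0.014 ] top z 0.1555
rack x 0.08 4551 y lo/hi-v [-0.0126  0.014 ] top z 0.1553
x range [-0.0463  0.1032]
```

Aligned to about 1 mm at zero relative yaw. I'll lower it, with slow final steps.

Call:
{"op": "step_arm", "data": {"increments": [[0.02,0.001,-0.001,-0.02,0],[0.02,0,0,-0.025,0],[0.02,0,0,-0.025,0],[0.02,0,0,-0.015,0],[0.02,0,0,-0.01,0],[0.02,0,0,-0.005,0],[0.02,0,0,-0.003,0],[0.02,0,0,0,0],[0.02,0,0,0,0]]}}

```text
clock: 10.42
position: [0.4967, -0.3451, 0.0171]
ee_rot: [0.707, -0.035, -0.706, -0.035]
ft_force: [0.3, -0.6, 0.4]
grip_width: 0.307
```

```bash
python3 chk.py a 140 w8
```

```text
tcp [ 0.4967 -0.3451  0.0171] yaw -5.66693342453496 f [ 0.3 -0.6  0.4] j [ 0.39  0.45  0.18  1.72 -0.09  0.98 -1.07]
a [ 0.4958 -0.3442] b [ 0.5021 -0.2805] c [ 0.5085 -0.2169] d [ 0.5148 -0.1532] 
rack x -0.07 223 y lo/hi-v [-0.0035  0.0014] top z 0.0539
rack x -0.04 951 y lo/hi-v [-0.0049  0.0028] top z 0.0541
rack x -0.01 4097 y lo/hi-v [-0.0135  0.0112] top z 0.0551
rack x 0.02 3816 y lo/hi-v [-0.014   0.0122] top z 0.055
rack x 0.05 4858 y lo/hi-v [-0.0143  0.0124] top z 0.0549
rack x 0.08 4942 y lo/hi-v [-0.0143  0.0123] top z 0.0549
x range [-0.0449  0.1053]
```

View pics/w8.png

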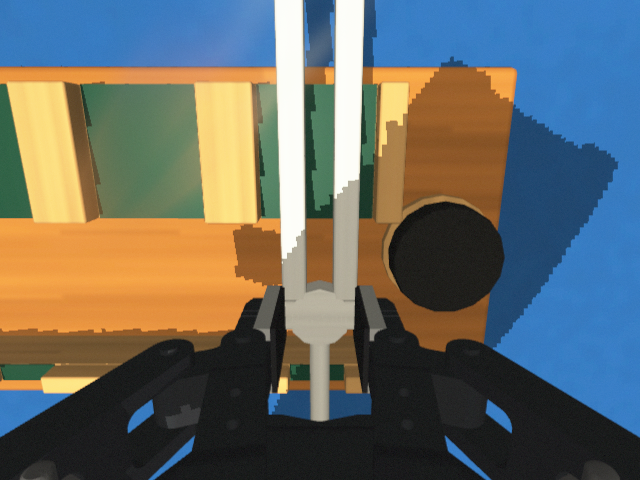

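The fork sits centred over its notch: prongs at columns 275–365 between teeth ending at 257 and starting at 380. About 7 mm remains.

Call:
{"op": "step_arm", "data": {"increments": [[0.02,0,0.0005,-0.003,0],[0.02,0,0.0005,-0.002,0],[0.02,0,0,-0.001,0],[0.02,0,0,-0.001,0],[0.02,0,0,0,0],[0.02,0,0,0,0]]}}

```text
clock: 10.97
position: [0.4961, -0.344, 0.0093]
ee_rot: [0.706, -0.035, -0.706, -0.035]
ft_force: [-1.0, 0.8, 1.8]
grip_width: 0.305
```

```bash
python3 chk.py a 140
```

```text
tcp [ 0.4961 -0.344   0.0093] yaw -5.680138784547623 f [-1.   0.8  1.8] j [ 0.39  0.46  0.17  1.72 -0.09  0.97 -1.07]
a [ 0.4958 -0.3442] b [ 0.5021 -0.2805] c [ 0.5085 -0.2169] d [ 0.5148 -0.1532] 
rack x -0.07 240 y lo/hi-v [-0.0026  0.0024] top z 0.0458
rack x -0.04 993 y lo/hi-v [-0.0047  0.0049] top z 0.0462
rack x -0.01 4086 y lo/hi-v [-0.0126  0.0123] top z 0.0474
rack x 0.02 3876 y lo/hi-v [-0.013   0.0133] top z 0.0475
rack x 0.05 4900 y lo/hi-v [-0.0133  0.0133] top z 0.0476
rack x 0.08 4874 y lo/hi-v [-0.0133  0.0134] top z 0.0477
x range [-0.0457  0.1044]
```

Contact (1.8 N), top at 47.5 mm versus 48 expected. I'll release with a small opening and lift.

Call:
{"op": "step_arm", "data": {"increments": [[0.038,0,0,0,0],[0.038,0,0,0,0],[0.038,0,0,0,0],[0.038,0,0,0.01,0],[0.038,0,0,0.02,0],[0.038,0,0,0.03,0],[0.045,0,0.01,0.03,0],[0.045,0,0.035,0.03,0],[0.045,0,0.035,0,0],[0.045,0,0.035,0,0],[0.045,0,0,0,0],[0.045,0,0,0,0]]}}

```text
clock: 12.02
position: [0.4967, -0.2302, 0.1274]
ee_rot: [0.707, -0.034, -0.706, -0.034]
ft_force: [-0.1, -0.8, -0.1]
grip_width: 0.526
```

```bash
cat > placed.py <<'E'
from fit import *
f=np.radians(-5.7); X=np.array([np.cos(f),np.sin(f)]);Y=np.array([-X[1],X[0]]); O=np.array([.5053,-.2487])
import sys
o=monitor.get_obs(); print(o["position"].round(4),o["grip_width"])
w=camera(sys.argv[1]); g=w["color"].astype(int); m=(g.min(2)>100)&(g.max(2)-g.min(2)<40); Q=pts(w,m); q=Q[:,:2]-O; x=q@X;y=q@Y
for n,v in dict(a=-.096,b=-.032,c=.032,d=.096).items():
  k=(abs(y-v)<.02)&(Q[:,2]>.041)&(Q[:,2]<.06)&(x<.14)&(x>-.075)
  if k.sum()<50: continue
  print(n,"x",np.percentile(x[k],[.5,99.5]).round(4),"y",np.percentile(y[k]-v,[1,99]).round(4))
  for lo in np.arange(-.07,.14,.03):
    s=k&(x>lo)&(x<lo+.03)
    if s.sum()>10: print("   ",round(lo,2),s.sum(),"y",np.percentile(y[s]-v,[3,97]).round(4),"z",np.median(Q[s,2]).round(4))
save(w,"placed_"+sys.argv[1])
E
python3 placed.py wrist
```

```text
[ 0.4967 -0.2302  0.1274] 0.5260112375766249
a x [-0.0564  0.1239] y [-0.0136  0.014 ]
    -0.07 299 y [-0.0034  0.0038] z 0.046
    -0.04 499 y [-0.0047  0.0046] z 0.0462
    -0.01 1573 y [-0.0128  0.0129] z 0.0476
    0.02 1290 y [-0.0132  0.0133] z 0.0476
    0.05 1562 y [-0.0133  0.0135] z 0.0475
    0.08 1972 y [-0.013   0.0139] z 0.0474
    0.11 1016 y [-0.0131  0.0139] z 0.0473
```

Fork a is in place and flat. Now fork b.

Call:
{"op": "step_arm", "data": {"increments": [[0.05,0.003,0.036,0,0.01],[0.05,0.003,0.036,0,0.01],[0.05,0.003,0.036,0,0.01],[0.05,0.003,0.036,0,0.01],[0.05,0.003,0.036,0,0.01],[0.05,0.003,0.036,0,0.01],[0.05,0.003,0.036,0,0.01],[0.05,0.003,0.036,-0.02,0],[0.05,0.003,0.026,-0.03,0],[0.05,0,0.01,-0.02,0],[0.05,0,0,0,0],[0.05,0,0,0,0]]}}

```text
clock: 13.07
position: [0.5228, 0.0903, 0.0558]
ee_rot: [-0.706, 0.011, 0.708, 0.01]
ft_force: [-0.3, -0.1, 0.2]
grip_width: 0.586
```

```bash
cat > fk.py <<'E'
from fit import *
from scipy.spatial.transform import Rotation as R
o=monitor.get_obs(); M=R.from_quat(o["ee_rot"]).as_matrix(); t=o["position"]
print("tcp",t.round(4),"yaw",round((np.degrees(np.arctan2(M[1,1],M[0,1]))+180)%180-90,2),"j",o["joint_pos"].round(2))
a=camera("wrist"); g=a["color"].astype(int); P=pts(a,(g.min(2)>85)&(g.max(2)-g.min(2)<40))
k=(P[:,2]>.0085)&(P[:,2]<.017)&(abs(P[:,1]-t[1])<.035)&(abs(P[:,0]-t[0])<.16); p=P[k,:2]
(c,wh,_)=cv2.minAreaRect((p*1000).astype(np.float32)); 
h=p[(p[:,0]>t[0]+.01)&(p[:,0]<t[0]+.05)]; e=np.array([np.nan]*2)
w=[]
for lo in np.arange(.005,.05,.005):
  s=p[(p[:,0]>t[0]+lo)&(p[:,0]<t[0]+lo+.005)]; 
  if len(s)>5: w.append((lo+.0025,(np.percentile(s[:,1],2)+np.percentile(s[:,1],98))/2-t[1],np.ptp(s[:,1])))
w=np.array(w); print(np.round(w,4).tolist()); f=np.polyfit(w[:,0],w[:,1],1); print("yaw",np.degrees(np.arctan(f[0])),"dy at tcp",f[1],"x span",p[:,0].min(),p[:,0].max(),wh)
E
python3 fk.py
```

```text
tcp [0.5228 0.0903 0.0558] yaw -1.72 j [-0.15  0.26 -0.12  1.87  0.04  1.01 -1.89]
[[0.0075, 0.0023, 0.0275], [0.0125, 0.0024, 0.028], [0.0175, 0.0023, 0.0279], [0.0225, 0.002, 0.0276], [0.0275, 0.0019, 0.0275], [0.0325, 0.0017, 0.0277], [0.0375, 0.0018, 0.0277], [0.0425, 0.0016, 0.0276], [0.0475, 0.0015, 0.0273]]
yaw -1.297536508614451 dy at tcp 0.002575664164229667 x span 0.4631447288543275 0.6244097518066073 (28.05365562438965, 161.0374298095703)
```

Call:
{"op": "step_arm", "data": {"increments": [[0.045,0.001,0.002,-0.02,0],[0.045,0,0.0005,-0.025,0],[0.045,0,0,-0.02,0],[0.045,0,0,-0.01,0],[0.045,0,0,-0.005,0],[0.045,0,0,-0.001,0],[0.045,0,0,0,0]]}}

```text
clock: 13.7
position: [0.5251, 0.0936, -0.0236]
ee_rot: [0.708, -0.011, -0.706, -0.011]
ft_force: [0.3, 0.3, 0.2]
grip_width: 0.524
```

Call:
{"op": "step_arm", "data": {"increments": [[0.02,0,0,0,0],[0.02,0,0,0,0],[0.02,0,0,0,0],[0.02,0,0,0,0],[0.02,0,0,0,0],[0.02,0,0,0.01,0],[0.02,0,0,0.02,0],[0.02,0,0,0.03,0],[0.02,0,-0.02,0.03,0],[0.02,0,-0.03,0.03,0],[0.02,-0.002,-0.035,0.02,-0.02],[0.02,-0.002,-0.035,0,-0.02]], "force": 50}}

```text
clock: 14.7
position: [0.5227, -0.0261, 0.1208]
ee_rot: [0.71, -0.024, -0.704, -0.024]
ft_force: [2.6, -0.2, 0.0]
grip_width: 0.302
```

Call:
{"op": "step_arm", "data": {"increments": [[0.02,-0.003,-0.035,0,-0.02],[0.02,-0.003,-0.035,0,-0.01],[0.02,-0.003,-0.035,0,0],[0.02,-0.003,-0.035,0,0],[0.02,-0.003,-0.035,0,0],[0.02,-0.003,-0.035,0,0],[0.02,-0.0,-0.035,0,0],[0.02,0,-0.01,0,0],[0.02,0,0,0,0],[0.02,0,0,0,0]]}}

```text
clock: 15.53
position: [0.5021, -0.2801, 0.1153]
ee_rot: [0.706, -0.035, -0.706, -0.035]
ft_force: [0.7, -0.2, -0.8]
grip_width: 0.3
```

```bash
python3 chk.py b
```

```text
tcp [ 0.5021 -0.2801  0.1153] yaw -5.728575499725366 f [ 0.7 -0.2 -0.8] j [ 0.3   0.28  0.15  1.71 -0.05  1.15 -1.21]
a [ 0.4958 -0.3442] b [ 0.5021 -0.2805] c [ 0.5085 -0.2169] d [ 0.5148 -0.1532] 
rack x -0.07 119 y lo/hi-v [-0.0012  0.0039] top z 0.1501
rack x -0.04 408 y lo/hi-v [-0.0053  0.0059] top z 0.1503
rack x -0.01 3262 y lo/hi-v [-0.0122  0.0121] top z 0.1509
rack x 0.02 3592 y lo/hi-v [-0.0129  0.0131] top z 0.1508
rack x 0.05 4690 y lo/hi-v [-0.0137  0.0129] top z 0.1505
rack x 0.08 3334 y lo/hi-v [-0.0138  0.0128] top z 0.1504
x range [-0.0432  0.0982]
```

Aligned and level. I'll lower it by about 103 mm.

Call:
{"op": "step_arm", "data": {"increments": [[0.02,0,0,-0.02,0],[0.02,0,0,-0.025,0],[0.02,0,0,-0.025,0],[0.02,0,0,-0.015,0],[0.02,0,0,-0.008,0],[0.02,0,0,-0.004,0],[0.02,0,0,-0.002,0],[0.02,0,0,-0.002,0],[0.02,0,0,-0.001,0],[0.02,0,0,-0.001,0],[0.02,0,0,0,0],[0.02,0,0,0,0]]}}

```text
clock: 16.58
position: [0.5023, -0.2804, 0.0121]
ee_rot: [0.706, -0.035, -0.706, -0.035]
ft_force: [-0.7, 0.3, -0.3]
grip_width: 0.303
```

```bash
python3 chk.py b
```

```text
tcp [ 0.5023 -0.2804  0.0121] yaw -5.689319355285889 f [-0.7  0.3 -0.3] j [ 0.31  0.4   0.14  1.8  -0.07  0.95 -1.19]
a [ 0.4958 -0.3442] b [ 0.5021 -0.2805] c [ 0.5085 -0.2169] d [ 0.5148 -0.1532] 
rack x -0.07 79 y lo/hi-v [0.0006 0.0036] top z 0.0456
rack x -0.04 193 y lo/hi-v [-0.0006  0.005 ] top z 0.0462
rack x -0.01 125 y lo/hi-v [-0.0118  0.0125] top z 0.0476
rack x 0.02 1910 y lo/hi-v [-0.0117  0.0131] top z 0.0476
rack x 0.05 4658 y lo/hi-v [-0.0138  0.0127] top z 0.0475
rack x 0.08 3345 y lo/hi-v [-0.0139  0.0126] top z 0.0475
x range [-0.0419  0.0985]
```

Call:
{"op": "step_arm", "data": {"increments": [[0.02,0,0,-0.0005,0],[0.038,0,0,0,0],[0.038,0,0,0,0],[0.038,0,0,0,0],[0.038,0,0,0.01,0],[0.038,0,0,0.02,0],[0.038,0,0,0.03,0],[0.045,0,0.01,0.03,0],[0.045,0,0.035,0.025,0],[0.045,0,0.035,0,0],[0.045,0,0.025,0,0],[0.045,0,0,0,0]]}}

```text
clock: 17.63
position: [0.5031, -0.1704, 0.1268]
ee_rot: [0.707, -0.032, -0.706, -0.033]
ft_force: [0.8, 0.4, 0.3]
grip_width: 0.531
```

```bash
python3 placed.py wrist
```

```text
[ 0.5031 -0.1704  0.1268] 0.5311906059525817
a x [-0.0567  0.1237] y [-0.0135  0.0143]
    -0.07 348 y [-0.0026  0.0043] z 0.0459
    -0.04 578 y [-0.0041  0.0052] z 0.0461
    -0.01 1860 y [-0.0128  0.0139] z 0.0475
    0.02 1803 y [-0.0131  0.014 ] z 0.0473
    0.05 1974 y [-0.013   0.0141] z 0.0473
    0.08 2182 y [-0.0129  0.0141] z 0.0473
    0.11 971 y [-0.0104  0.0141] z 0.0472
b x [-0.0588  0.098 ] y [-0.0141  0.0133]
    -0.07 324 y [-0.0032  0.004 ] z 0.0449
    -0.04 555 y [-0.0069  0.0066] z 0.0456
    -0.01 1578 y [-0.0132  0.0129] z 0.0472
    0.02 1323 y [-0.0135  0.013 ] z 0.0476
    0.05 1594 y [-0.0138  0.013 ] z 0.0479
    0.08 1206 y [-0.0137  0.0132] z 0.0481
```

Call:
{"op": "step_arm", "data": {"increments": [[0.05,0.003,0.035,0,0],[0.05,0.003,0.04,0,0],[0.05,0.003,0.04,0,0],[0.05,0.003,0.04,0,0],[0.05,0.003,0.04,0,0],[0.05,0.003,0.04,0,0],[0.05,0.003,0.04,0,0],[0.05,0.003,0.04,0,0],[0.05,0.003,0.04,0,0],[0.05,0.003,0.04,0,0],[0.05,0.003,0.04,0,0],[0.05,0.002,0.04,0,0]]}}

```text
clock: 18.68
position: [0.5381, 0.2991, 0.1258]
ee_rot: [0.706, -0.036, -0.706, -0.036]
ft_force: [1.1, 0.5, 0.4]
grip_width: 0.587
```

Call:
{"op": "step_arm", "data": {"increments": [[0.05,0,0.04,0,-0.005],[0.05,0,0.022,-0.02,0],[0.05,0,0.0,-0.03,0],[0.05,0,0,-0.02,0],[0.05,0,0,0,0],[0.05,0,0,0,0]]}}

```text
clock: 19.18
position: [0.5375, 0.3591, 0.055]
ee_rot: [-0.706, 0.038, 0.707, 0.037]
ft_force: [0.6, 0.6, 0.2]
grip_width: 0.583
```

```bash
python3 fk.py
```

```text
tcp [0.5375 0.3591 0.055 ] yaw -6.05 j [-0.49  0.5  -0.23  1.55  0.12  1.11 -2.42]
[[0.0075, 0.001, 0.0279], [0.0125, 0.0005, 0.0277], [0.0175, -0.0001, 0.0282], [0.0225, -0.0009, 0.0282], [0.0275, -0.0011, 0.0284], [0.0325, -0.0017, 0.0283], [0.0375, -0.0023, 0.0282], [0.0425, -0.0027, 0.0279], [0.0475, -0.0032, 0.0278]]
yaw -6.084071877354529 dy at tcp 0.0017760820858225997 x span 0.4761441663804441 0.6158550609574233 (28.153491973876953, 138.98236083984375)
```

b is settled within 1–2 mm. c is aligned; grip it.

Call:
{"op": "step_arm", "data": {"increments": [[0.045,0,0.0015,-0.02,0],[0.045,0,0,-0.025,0],[0.045,0,0,-0.02,0],[0.045,0,0,-0.01,0],[0.045,0,0,-0.005,0],[0.045,0,0,-0.001,0],[0.045,0,0,0,0]]}}

```text
clock: 19.82
position: [0.538, 0.3625, -0.0241]
ee_rot: [0.707, -0.037, -0.706, -0.037]
ft_force: [-0.6, -0.1, 0.3]
grip_width: 0.529
```

Call:
{"op": "step_arm", "data": {"increments": [[0.02,0,0,0,0],[0.02,0,0,0,0],[0.02,0,0,0,0],[0.02,0,0,0,0],[0.02,0,0,0,0],[0.02,0,0,0.01,0],[0.02,0,0,0.02,0],[0.02,0,0,0.03,0],[0.02,0,-0.02,0.03,0],[0.02,0,-0.035,0.03,0],[0.02,-0.002,-0.04,0.02,0.005],[0.02,-0.002,-0.04,0,0]], "force": 50}}

```text
clock: 20.82
position: [0.5351, 0.2342, 0.1159]
ee_rot: [0.709, -0.033, -0.704, -0.036]
ft_force: [0.4, -0.6, -1.2]
grip_width: 0.306
```

Call:
{"op": "step_arm", "data": {"increments": [[0.02,-0.003,-0.04,0,0],[0.02,-0.003,-0.04,0,0],[0.02,-0.003,-0.04,0,0],[0.02,-0.003,-0.04,0,0],[0.02,-0.003,-0.04,0,0],[0.02,-0.003,-0.04,0,0],[0.02,-0.003,-0.04,0,0],[0.02,-0.003,-0.04,0,0],[0.02,0,-0.04,0,0],[0.02,0,-0.04,0,0],[0.02,0,-0.03,0,0],[0.02,0,-0.01,0,0]]}}

```text
clock: 21.82
position: [0.5081, -0.2125, 0.1113]
ee_rot: [0.707, -0.038, -0.706, -0.036]
ft_force: [-0.3, -0.9, -0.2]
grip_width: 0.299
```

Call:
{"op": "step_arm", "data": {"increments": [[0.02,0,-0.002,0,0],[0.02,0,0,0,0],[0.02,0,0,0,0]]}}

```text
clock: 22.07
position: [0.5096, -0.2067, 0.1105]
ee_rot: [0.706, -0.034, -0.706, -0.035]
ft_force: [0.5, 0.4, 0.0]
grip_width: 0.303
```

```bash
python3 chk.py c
```

```text
tcp [ 0.5096 -0.2067  0.1105] yaw -5.5580642207251 f [0.5 0.4 0. ] j [ 0.23  0.23  0.08  1.78 -0.02  1.13 -1.35]
a [ 0.4958 -0.3442] b [ 0.5021 -0.2805] c [ 0.5085 -0.2169] d [ 0.5148 -0.1532] 
rack x -0.07 359 y lo/hi-v [0.0068 0.0135] top z 0.1454
rack x -0.04 792 y lo/hi-v [0.0073 0.0134] top z 0.1454
rack x -0.01 2179 y lo/hi-v [-0.0026  0.022 ] top z 0.1467
rack x 0.02 3581 y lo/hi-v [-0.0032  0.0227] top z 0.1466
rack x 0.05 4295 y lo/hi-v [-0.0038  0.0226] top z 0.1464
x range [-0.0494  0.0773]
```

Call:
{"op": "step_arm", "data": {"increments": [[0.02,-0.001,-0.0095,0,0],[0.02,0,0,-0.02,0],[0.02,0,0,-0.025,0],[0.02,0,0,-0.025,0],[0.02,0,0,-0.013,0],[0.02,0,0,-0.006,0],[0.02,0,0,-0.003,0],[0.02,0,0,-0.002,0],[0.02,0,0,0,0],[0.02,0,0,0,0]]}}

```text
clock: 22.95
position: [0.5089, -0.2185, 0.0171]
ee_rot: [0.707, -0.035, -0.706, -0.035]
ft_force: [0.5, -0.5, 0.3]
grip_width: 0.307
```

```bash
python3 chk.py c 100
```

```text
tcp [ 0.5089 -0.2185  0.0171] yaw -5.674244207060127 f [ 0.5 -0.5  0.3] j [ 0.25  0.35  0.08  1.85 -0.04  0.94 -1.32]
a [ 0.4958 -0.3442] b [ 0.5021 -0.2805] c [ 0.5085 -0.2169] d [ 0.5148 -0.1532] 
rack x -0.07 421 y lo/hi-v [-0.0052  0.0024] top z 0.0518
rack x -0.04 1370 y lo/hi-v [-0.0069  0.0136] top z 0.0521
rack x -0.01 4193 y lo/hi-v [-0.0145  0.0104] top z 0.0534
rack x 0.02 4853 y lo/hi-v [-0.0155  0.0288] top z 0.0531
rack x 0.05 6752 y lo/hi-v [-0.0246  0.0292] top z 0.0527
rack x 0.08 374 y lo/hi-v [-0.0294  0.0297] top z 0.0475
x range [-0.0485  0.082 ]
```

Call:
{"op": "step_arm", "data": {"increments": [[0.02,0,0.001,-0.002,0],[0.02,0,0,-0.002,0],[0.02,0,0,-0.001,0],[0.02,0,0,-0.001,0],[0.02,0,0,0,0],[0.02,0,0,0,0]]}}

```text
clock: 23.5
position: [0.5082, -0.2172, 0.0107]
ee_rot: [0.706, -0.035, -0.706, -0.035]
ft_force: [-3.1, 1.2, 6.7]
grip_width: 0.304
```

```bash
python3 chk.py c 140
```

```text
tcp [ 0.5082 -0.2172  0.0107] yaw -5.6812050241124155 f [-3.1  1.2  6.7] j [ 0.25  0.36  0.08  1.86 -0.04  0.93 -1.32]
a [ 0.4958 -0.3442] b [ 0.5021 -0.2805] c [ 0.5085 -0.2169] d [ 0.5148 -0.1532] 
rack x -0.07 415 y lo/hi-v [-0.0036  0.0031] top z 0.0447
rack x -0.04 801 y lo/hi-v [-0.0035  0.0031] top z 0.0452
rack x -0.01 2452 y lo/hi-v [-0.013   0.0114] top z 0.0471
rack x 0.02 3591 y lo/hi-v [-0.0137  0.0122] top z 0.0475
rack x 0.05 4223 y lo/hi-v [-0.0144  0.0119] top z 0.0479
x range [-0.0505  0.0769]
```

Seated (6.7 N contact). Release, then go to fork d.

Call:
{"op": "step_arm", "data": {"increments": [[0.02,0,0,0.0005,0],[0.038,0,0,0,0],[0.038,0,0,0,0],[0.038,0,0,0,0],[0.038,0,0,0.01,0],[0.038,0,0,0.02,0],[0.038,0,0,0.03,0],[0.045,0,0.01,0.03,0],[0.045,0,0.035,0.025,0],[0.045,0,0.035,0,0],[0.045,0,0.025,0,0],[0.045,0,0,0,0]]}}

```text
clock: 24.55
position: [0.5089, -0.1073, 0.1262]
ee_rot: [0.707, -0.032, -0.706, -0.033]
ft_force: [-0.3, 1.0, -1.1]
grip_width: 0.526
```

```bash
python3 placed.py wrist | grep -A8 ^c
```

```text
c x [-0.0589  0.0769] y [-0.0149  0.0126]
    -0.07 326 y [-0.0033  0.0038] z 0.0449
    -0.04 548 y [-0.0064  0.0053] z 0.0455
    -0.01 1612 y [-0.0137  0.0123] z 0.0471
    0.02 1346 y [-0.0145  0.0123] z 0.0475
    0.05 1449 y [-0.0147  0.0122] z 0.0479
```

Call:
{"op": "step_arm", "data": {"increments": [[0.05,0.004,0.035,0,0.04],[0.05,0,0.04,0,0.04],[0.05,0,0.04,0,0.04],[0.05,0,0.04,0,0.04],[0.05,0,0.04,0,0.04],[0.05,0,0.04,0,0],[0.05,0,0.04,-0.01,0],[0.05,0,0.02,-0.03,0],[0.05,0,0.0,-0.03,0],[0.05,0,0,0,0],[0.05,0,0,0,0]]}}

```text
clock: 25.52
position: [0.5117, 0.1797, 0.0542]
ee_rot: [-0.705, -0.034, 0.707, -0.036]
ft_force: [1.4, -1.2, 1.3]
grip_width: 0.584
```

```bash
python3 fk.py
```

```text
tcp [0.5117 0.1797 0.0542] yaw 5.69 j [-0.23  0.3  -0.22  1.83  0.07  1.02 -1.95]
[[0.0075, 0.0049, 0.0283], [0.0125, 0.0053, 0.028], [0.0175, 0.0057, 0.0279], [0.0225, 0.0062, 0.0283], [0.0275, 0.0071, 0.0282], [0.0325, 0.0075, 0.0279], [0.0375, 0.0079, 0.0279], [0.0425, 0.0085, 0.0281], [0.0475, 0.0092, 0.0282]]
yaw 6.156432193705261 dy at tcp 0.003948728636437969 x span 0.4526799641079968 0.5720746451172826 (118.72469329833984, 27.876161575317383)
```

Call:
{"op": "step_arm", "data": {"increments": [[0.045,0,0.004,-0.02,0.003],[0.045,0,0,-0.025,0],[0.045,0,0,-0.02,0],[0.045,0,0,-0.009,0],[0.045,0,0,-0.005,0],[0.045,0,0,-0.001,0],[0.045,0,0,0,0]]}}

```text
clock: 26.15
position: [0.5133, 0.1855, -0.0238]
ee_rot: [0.707, 0.037, -0.706, 0.036]
ft_force: [-0.1, 0.4, 0.2]
grip_width: 0.528
```

Call:
{"op": "step_arm", "data": {"increments": [[0.02,0,0,0,0],[0.02,0,0,0,0],[0.02,0,0,0,0],[0.02,0,0,0,0],[0.02,0,0,0,0],[0.02,0,0,0.01,0],[0.02,0,0,0.02,0],[0.02,0,0,0.03,0],[0.02,0,-0.02,0.03,-0.04],[0.02,0,-0.035,0.03,-0.04],[0.02,0,-0.04,0.02,-0.04],[0.02,0,-0.04,0,-0.04]], "force": 50}}

```text
clock: 27.15
position: [0.5146, 0.0569, 0.1163]
ee_rot: [0.71, -0.019, -0.704, -0.02]
ft_force: [1.7, -0.9, -1.3]
grip_width: 0.305
```

Call:
{"op": "step_arm", "data": {"increments": [[0.02,0.002,-0.035,0,-0.04],[0.02,0,-0.035,0,-0.004],[0.02,0,-0.035,0,0],[0.02,0,-0.035,0,0],[0.02,0,-0.035,0,0],[0.02,0,-0.02,0,0],[0.02,0,-0.01,0,0],[0.02,0,0,0,0],[0.02,0,0,0,0]]}}

```text
clock: 27.9
position: [0.5144, -0.1472, 0.1111]
ee_rot: [0.706, -0.035, -0.706, -0.035]
ft_force: [0.2, -0.1, -0.1]
grip_width: 0.297
```

```bash
python3 chk.py d
```

```text
tcp [ 0.5144 -0.1472  0.1111] yaw -5.718457611169725 f [ 0.2 -0.1 -0.1] j [ 0.16  0.2   0.03  1.81 -0.01  1.12 -1.47]
a [ 0.4958 -0.3442] b [ 0.5021 -0.2805] c [ 0.5085 -0.2169] d [ 0.5148 -0.1532] 
rack x -0.07 439 y lo/hi-v [0.0027 0.0094] top z 0.1457
rack x -0.04 1322 y lo/hi-v [-0.0008  0.0119] top z 0.1461
rack x -0.01 3751 y lo/hi-v [-0.0067  0.0177] top z 0.1471
rack x 0.02 3703 y lo/hi-v [-0.0076  0.0184] top z 0.147
rack x 0.05 962 y lo/hi-v [-0.0079  0.0183] top z 0.1469
x range [-0.051   0.0564]
```

Fork d needs clearance from the pot next to it: the fingers would pass within about 2–3 mm. I'll set it 7 mm toward the rail (within ±17 mm) and 2 mm away from the pot.

Call:
{"op": "step_arm", "data": {"increments": [[0.02,-0.007,-0.0068,0,0],[0.02,0,0,-0.02,0],[0.02,0,0,-0.025,0],[0.02,0,0,-0.02,0],[0.02,0,0,-0.01,0],[0.02,0,0,-0.005,0],[0.02,0,0,0,0],[0.02,0,0,0,0]]}}

```text
clock: 28.62
position: [0.5077, -0.1549, 0.0315]
ee_rot: [0.707, -0.035, -0.706, -0.035]
ft_force: [-0.0, -1.4, 0.3]
grip_width: 0.303
```

```bash
python3 chk.py d 140 w9
```

```text
tcp [ 0.5077 -0.1549  0.0315] yaw -5.709502153608895 f [-0.  -1.4  0.3] j [ 0.18  0.29  0.04  1.9  -0.01  0.96 -1.45]
a [ 0.4958 -0.3442] b [ 0.5021 -0.2805] c [ 0.5085 -0.2169] d [ 0.5148 -0.1532] 
rack x -0.07 655 y lo/hi-v [-0.0057  0.001 ] top z 0.066
rack x -0.04 1502 y lo/hi-v [-0.0124  0.0066] top z 0.067
rack x -0.01 3199 y lo/hi-v [-0.0149  0.0095] top z 0.0675
rack x 0.02 3782 y lo/hi-v [-0.0159  0.01  ] top z 0.0674
rack x 0.05 116 y lo/hi-v [-0.0162  0.0096] top z 0.0672
x range [-0.0571  0.0505]
```

View pics/w9.png

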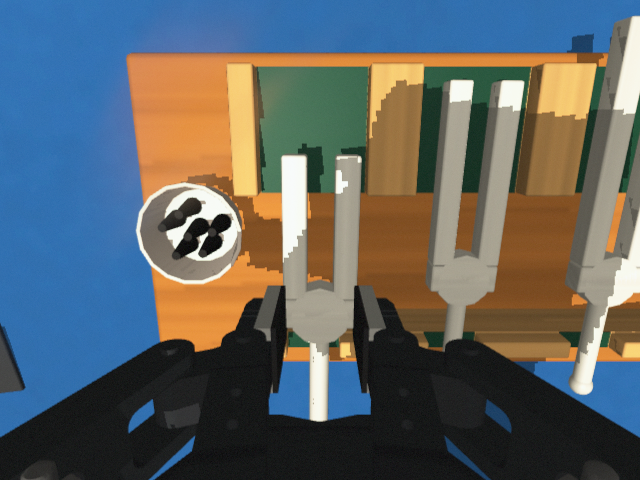

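The fork lies over its notch at column 320, with the pot at (190,232) clear of the left finger. I'll lower the remaining 20 mm.

Call:
{"op": "step_arm", "data": {"increments": [[0.02,0,0.001,-0.007,0],[0.02,0,0,-0.005,0],[0.02,0,0,-0.003,0],[0.02,0,0,-0.002,0],[0.02,0,0,-0.001,0],[0.02,0,0,-0.001,0],[0.02,0,0,-0.0005,0],[0.02,0,0,0,0],[0.02,0,0,0,0]]}}

```text
clock: 29.42
position: [0.5073, -0.1541, 0.0113]
ee_rot: [0.706, -0.035, -0.706, -0.035]
ft_force: [-0.7, -0.7, 0.9]
grip_width: 0.302
```

```bash
python3 chk.py d 140
```

```text
tcp [ 0.5073 -0.1541  0.0113] yaw -5.742182298510585 f [-0.7 -0.7  0.9] j [ 0.18  0.31  0.04  1.91 -0.01  0.92 -1.45]
a [ 0.4958 -0.3442] b [ 0.5021 -0.2805] c [ 0.5085 -0.2169] d [ 0.5148 -0.1532] 
rack x -0.07 680 y lo/hi-v [-0.0049  0.0018] top z 0.0456
rack x -0.04 1489 y lo/hi-v [-0.012   0.0076] top z 0.0468
rack x -0.01 3147 y lo/hi-v [-0.0142  0.0103] top z 0.0474
rack x 0.02 3759 y lo/hi-v [-0.0151  0.0108] top z 0.0475
rack x 0.05 46 y lo/hi-v [-0.0149  0.0102] top z 0.0475
x range [-0.0579  0.05  ]
```

Seated, with the top at 47.5 mm as for the others. Release, lift and back off.

Call:
{"op": "step_arm", "data": {"increments": [[0.035,0,0,0,0],[0.035,0,0,0,0],[0.035,0,0,0,0],[0.035,0,0,0.01,0],[0.035,0,0,0.02,0],[0.035,0,0,0.03,0],[0.045,0,0,0.035,0],[0.045,-0.01,-0.02,0.035,0],[0.045,-0.01,-0.03,0.035,0],[0.045,-0.01,-0.03,0.035,0],[0.045,-0.01,-0.01,0.03,0],[0.045,0,0,0,0]]}}

```text
clock: 30.47
position: [0.4696, -0.2417, 0.2403]
ee_rot: [0.709, -0.039, -0.703, -0.036]
ft_force: [0.1, -0.3, -0.1]
grip_width: 0.533
```

Call:
{"op": "step_arm", "data": {"increments": [[0.045,0,0,0,0],[0.045,0,0,0,0]]}}

```text
clock: 30.63
position: [0.4695, -0.2364, 0.2329]
ee_rot: [0.706, -0.035, -0.706, -0.035]
ft_force: [0.0, 0.6, 0.1]
grip_width: 0.53
```

```bash
python3 placed.py wrist; python3 - <<'E'
from h import *
a=camera("scene")
for q in ["sanitizer","pen_cup","jar"]:
  r=regions_of(a,q)[0]; print(q,np.median(pts(a,r["region"]),0).round(3))
E
```

```text
[ 0.4695 -0.2364  0.2329] 0.5296372590374302
a x [-0.0573  0.1236] y [-0.0138  0.0137]
    -0.07 173 y [-0.0036  0.0035] z 0.0462
    -0.04 292 y [-0.0044  0.0044] z 0.0463
    -0.01 869 y [-0.013   0.0129] z 0.0475
    0.02 707 y [-0.0134  0.0131] z 0.0475
    0.05 845 y [-0.0134  0.0136] z 0.0474
    0.08 950 y [-0.0132  0.0137] z 0.0474
    0.11 473 y [-0.0134  0.0137] z 0.0474
b x [-0.0592  0.0981] y [-0.0144  0.0131]
    -0.07 185 y [-0.0038  0.0035] z 0.0448
    -0.04 303 y [-0.0066  0.0058] z 0.0456
    -0.01 880 y [-0.0135  0.0128] z 0.0471
    0.02 765 y [-0.014   0.0131] z 0.0474
    0.05 828 y [-0.0142  0.0129] z 0.0478
    0.08 547 y [-0.0142  0.0127] z 0.0481
c x [-0.0591  0.0769] y [-0.0151  0.0121]
    -0.07 183 y [-0.004   0.0028] z 0.0446
    -0.04 302 y [-0.0072  0.0052] z 0.0454
    -0.01 889 y [-0.0146  0.0118] z 0.047
    0.02 721 y [-0.0149  0.0118] z 0.0474
    0.05 687 y [-0.0151  0.0114] z 0.0478
d x [-0.0663  0.0498] y [-0.0171  0.0106]
    -0.07 235 y [-0.0057  0.0014] z 0.0446
    -0.04 472 y [-0.0142  0.0093] z 0.0462
    -0.01 831 y [-0.0162  0.0104] z 0.0469
    0.02 796 y [-0.0171  0.01  ] z 0.0473
sanitizer [0.563 0.533 0.078]
pen_cup [ 0.592 -0.551  0.073]
jar [ 0.777 -0.028  0.084]
```

View pics/placed_wrist.png

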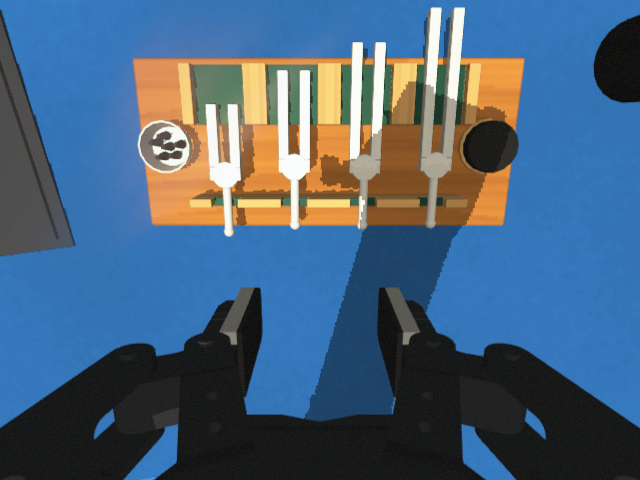

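All four forks lie in their notches: the longest (435,160) beside the pad (489,146), down to the shortest (225,175) by the pot (165,146). The other objects haven't moved.

```bash
python3 -c "
from workcell import ticket; print(ticket.hand_in())"
```

```text
the job is handed in; nothing more can be done
None
```

All four tuning forks are back in the wooden rack, longest (a) beside the striking pad, then b, c and d, the shortest, by the pot. I handed the job in at about 31 s with the gripper open and clear above the rack; the hand-in gives no verdict.

- **Last check of the forks:** the wrist camera showed each fork lined up in its own notches, within about 3 mm sideways. The roots of the prongs are within about 1 mm of the rack's x 0 for a, b and c. Fork d is about 7 mm toward the rail, done on purpose to keep the fingers clear of the pot.
- **Flatness:** fork tops are at 47–48 mm, against 48 mm expected. Forks b, c and d rest with the stem end about 1 mm lower, a tilt of around 1°. Each fork was lowered until its top reached seated height and then released, with at most about 7 N measured on the wrist.
- **Other objects:** the bottle, pen cup and jar read the same positions as at the start, to within 3 mm.
- **What disagreed:** the reported tool height reads about 33 mm lower than where the fingertips really are. All three cameras agreed on this and there was no contact force, so I used the camera heights throughout.

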